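Wipe the chips off the planing board

TASK

Pick up the wooden scraper block by its grip and wipe all four loose wood chips off the raised board, over its end and into the metal tray. Push the chips with the scraper only, never with the fingers. Then stand the scraper back upright on the bench, clear of the tray, and leave the other loose things on the bench alone.

Things in the scene. Friction and masses are not known exactly. Their poses are not given: they have to be found in the camera images.
- board: Raised planing board, fixed: dark wood, 210 mm long (its x), 166 mm wide (its y); its working surface is 30 mm above the bench. A fence 8 mm thick along each long side rises 10 mm above that (150 mm free between them). The tray is at one end of its length, the stop at the other, either way round. Origin: centre of the underside, at bench height; z up.
- tray: Open bare-metal chip tray, fixed against one end of the board (1 mm gap): 78 mm (its x, same line as the board's x) by 166 mm (its y) outside, 24 mm high, so its rim is 6 mm below the board's surface; walls 4 mm thick, inner floor 8 mm above the bench. Its centre is 145 mm from the board's centre. Origin: centre of the underside; z up.
- stop: Planing stop, a solid wooden block 78 x 166 x 38 mm fixed against the other end of the board; its top is 8 mm above the board's surface. Its centre is 145 mm from the board's centre. Origin: centre of the underside; z up.
- scraper: Loose wooden scraper block standing on its foot on the bench, right of the board; 0.11 to 0.23 kg. Foot 28 mm thick (its x) over its steel edge strips, 104 mm long (y), 18 mm high; on it an upright grip 22 mm thick (x) by 70 mm long (y), from 18 to 64 mm above the underside, to be pinched from above across its 22 mm. Origin: centre of the underside; z up.
- offcut: Maple offcut, a pale block 60 x 34 x 16 mm lying on the bench at the right, behind the scraper; a bystander. Origin: centre of the underside.
- thumb_plane: Tiny thumb plane, 22 x 43 x 24 mm, standing on the felt (3 mm thick) left of the board; a bystander. Origin: centre of the underside.
- chip1: One of the four loose pale wood chips that lie flat on the board: irregular, about 22 x 15 mm and 8 mm thick, 12 g. Origin: its middle, 4 mm above its underside.
- chip2: One of the four loose pale wood chips that lie flat on the board: irregular, about 22 x 15 mm and 8 mm thick, 12 g. Origin: its middle, 4 mm above its underside.
- chip3: One of the four loose pale wood chips that lie flat on the board: irregular, about 22 x 15 mm and 8 mm thick, 12 g. Origin: its middle, 4 mm above its underside.
- chip4: One of the four loose pale wood chips that lie flat on the board: irregular, about 22 x 15 mm and 8 mm thick, 12 g. Origin: its middle, 4 mm above its underside.
Mind the look-alikes: they are no part of the job. Leave any purple look-alike of the scraper alone.

How it is judged (in metres and radians):
On the way, in this order (a step that is already met when the one before it is completed fails the run):
1. the scraper is held, lifted off the bench (height (world z) of scraper above 0.02 m and contact force between the fingers and scraper above 0.5 N), for 0.2 s.
2. all four chips are in the tray while the scraper is still held (x of chip1 in the frame of tray between -0.036 and 0.036 m and y of chip1 in the frame of tray between -0.08 and 0.08 m and z of chip1 in the frame of tray between 0 and 0.025 m and x of chip2 in the frame of tray between -0.036 and 0.036 m and y of chip2 in the frame of tray between -0.08 and 0.08 m and z of chip2 in the frame of tray between 0 and 0.025 m and x of chip3 in the frame of tray between -0.036 and 0.036 m and y of chip3 in the frame of tray between -0.08 and 0.08 m and z of chip3 in the frame of tray between 0 and 0.025 m and x of chip4 in the frame of tray between -0.036 and 0.036 m and y of chip4 in the frame of tray between -0.08 and 0.08 m and z of chip4 in the frame of tray between 0 and 0.025 m and contact force between the fingers and scraper above 0.5 N), for 0.2 s.
At the end, for the whole second after the job is handed in: The middles of all four chips are at rest inside the tray's walls, below 25 mm above its underside; the scraper stands released and at rest on the bench (underside within 8 mm of it, upright within 0.15 rad), not in the tray (centres at least 45 mm apart) (x of chip1 in the frame of tray between -0.036 and 0.036 m and y of chip1 in the frame of tray between -0.08 and 0.08 m and z of chip1 in the frame of tray between 0 and 0.025 m and x of chip2 in the frame of tray between -0.036 and 0.036 m and y of chip2 in the frame of tray between -0.08 and 0.08 m and z of chip2 in the frame of tray between 0 and 0.025 m and x of chip3 in the frame of tray between -0.036 and 0.036 m and y of chip3 in the frame of tray between -0.08 and 0.08 m and z of chip3 in the frame of tray between 0 and 0.025 m and x of chip4 in the frame of tray between -0.036 and 0.036 m and y of chip4 in the frame of tray between -0.08 and 0.08 m and z of chip4 in the frame of tray between 0 and 0.025 m and linear speed of each of chip1, chip2, chip3, chip4, scraper below 0.02 m/s and height (world z) of scraper below 0.008 m and angle between scraper's own z axis and vertical below 0.15 rad and horizontal distance between scraper and tray above 0.045 m and contact force between the fingers and scraper below 0.05 N); the robot touches nothing.
It fails at once if the fingers push a chip (more than 0.5 N) (contact force between the fingers and chip1 above 0.5 N or contact force between the fingers and chip2 above 0.5 N or contact force between the fingers and chip3 above 0.5 N or contact force between the fingers and chip4 above 0.5 N).
It fails at once if a bystander (offcut or thumb plane) is moved by more than 30 mm (distance of any of offcut, thumb_plane from where it was at the start of the episode above 0.03 m).
It also fails if it takes over 54 s, if anything falls off the work surface, if the arm or the gripper's body presses on something with over 40 N, if the wrist force passes 120 N, or if a joint passes its speed limit or range.

ROBOT

A 6-joint arm with a two-finger parallel gripper is mounted at the origin on a cart in front of the work surface, level with it; the furniture and walls round the work are solid. World frame = base frame: x ahead of the robot, y to its left, z up, the work surface at z = 0. Lengths are in m, angles in degrees, forces in N, time in s.
With the tool pointing down it reaches from about 0.275 to 0.825 m from the base axis. Payload 5.2 kg.
Tool frame: the origin (TCP) lies at the centre of the arm's flange, where the gripper is bolted on; the fingertips stand 186 mm ahead of it and the grasp point (between the pads) lies 167 mm ahead of it; z points along the fingers, y is the line along which they close (so a half turn about z gives the same grasp; the last joint's range is limited). The gripper opens to 93 mm and grips with 3 to 60 N. Pads are 15 mm wide; open, the fingers measure 128 mm over their backs; the gripper's body (75 mm by 188 mm) begins 65 mm behind the grasp point.
Start: joints at [-86.448, 14.817, 87.949, -0, 77.235, -11.62], TCP at [0.144, -0.531, 0.405] pointing down, gripper open.
Joint ranges: [-179.93, 179.93], [-52.35, 119.4], [10.71, 147.94], [-69.91, 249.91], [12.55, 155.21], [-178.61, 178.61]. Speed limits (degrees/s): [147.25, 147.25, 180, 180, 180, 180].

INTERFACE

Orientations are given as a 3x3 rotation matrix whose columns are the frame's x, y, z axes.
In Python, from rig import env, eyes gives the robot as it stands. The module is installed in compiled form; this text tells all that it offers.
- The arm moves only by the tool jog_arm, never from a script. Its argument "targets" is text: rows parted by semicolons, each of 5 numbers parted by spaces: the gripper's target within -1 to 1 (fully open at 1, half-way at 0, shut at -1), then the shift along the tool's x, y, z in m, then the turn about the tool's z in units of 8 degrees (1.0 is 8 degrees). In form: gripper tx ty tz roll; .... A call has exactly 8 rows; each row is the pose to reach, as a shift and turn from the pose commanded when the call began, along the tool's axes at that moment; what a row does not reach only later rows make up. A row lasts 1/8 s, in which the tool goes at most 62.5 mm and 10.7 degrees, less where a joint would pass 70% of its speed; a pose out of reach is approached as far as the arm can. A call with a gripper value outside its range is refused whole. The fingers move at their own pace and stop on an object; the grip force is fixed at half the most. Time passes only in rows, so rows that repeat a pose let the fingers close, or fill a call up. It gives the time, the measured TCP pose, the force, the opening and the grip force at its end, in the units of the state.
- env.get_obs(): the state, without advancing time (a new reading comes with each control period).
- eyes.camera(name): name is "side" or "top"; returns the picture (420x560x3 uint8, red, green, blue); there is no depth.
- eyes.camera_params(name): a dict with "fx", "fy", "cx", "cy" (pixels), "k1" (the pictures are not rectified: a ray, as slopes to the right and down, at radius r is drawn at 1 + k1 r^2 times it, then the intrinsics apply), "xyz" and "rotation" of the camera in the world. Camera axes: x right, y down, z forward; pixel columns grow to the right and rows downward; lengths in m; the calibration is good to about 2 mm. A picture is of the moment at which its call begins. camera_params takes no time and is no camera call.
- env.hand_in(): hands the job in; it is judged then, once.
The state is a dict: "clock": time; "qpos": joint angles; "qvel": joint speeds; "joint_efforts": joint torques, N m; "eef_pos": TCP position; "eef_rot": TCP orientation; "ft_force": force on the tool from outside, world axes, zero at the start; "torque": the same for the moment, N m; "grip_width": finger opening in m; "finger_force": force on a finger pad.
Only numpy, scipy, OpenCV 4.12 (cv2) and the standard library are available. Lean on these libraries where they do the work, as an engineer would, in place of code of your own. Each camera call takes 0.05 s, during which the arm holds its last target. There are 200 camera calls.

## Working session

There is one attempt and no reset: what is moved stays moved. The work goes in short steps, Python scripts to look and compute and a tool call to move; the robot and the scene stay as the last step left them, time stands still between calls to the robot, and variables do not carry over. Pictures are saved under pics/ and viewed, at most 10 in all, crops included, and the job is handed in when it is done.

Besides the shell and the picture viewer there is one more tool, called after "Emit:" by a JSON object that holds its "api" and its "payload", one argument or row to a line. jog_arm: Moves the arm, as the interface text tells. Its arguments: {"type":"object","properties":{"targets":{"type":"string"}},"required":["targets"]}

```bash
mkdir -p pics
cat > h.py <<'E'
import numpy as np, cv2
from rig import env, eyes
def snap(n,f):
    im=eyes.camera(n); cv2.imwrite('pics/'+f,im[:,:,::-1]); return im
def px2w(n,uv,z):
    p=eyes.camera_params(n); K=np.array([[p['fx'],0,p['cx']],[0,p['fy'],p['cy']],[0,0,1.]])
    s=cv2.undistortPoints(np.array(uv,float).reshape(-1,1,2),K,np.array([p['k1'],0,0,0,0.]))[:,0]
    d=np.c_[s,np.ones(len(s))]@np.array(p['rotation']).T; o=np.array(p['xyz'])
    return o+d*((z-o[2])/d[:,2])[:,None]
E
python3 - <<'E'
from h import *
snap('top','t0.png'); snap('side','s0.png')
for n in('top','side'): print(eyes.camera_params(n))
o=env.get_obs(); print(o['clock'],o['eef_pos'],o['eef_rot'],o['grip_width'])
E
```

```text
{'fx': 415.21919284874684, 'fy': 415.21919284874684, 'cx': 287.43474089233115, 'cy': 209.82080339662053, 'k1': -0.08268161969060865, 'xyz': array([0.49697937, 0.14139256, 1.04588981]), 'rotation': array([[ 0.00696925, -0.99796362,  0.06340375],
       [-0.99992414, -0.00631089,  0.01057804],
       [-0.01015637, -0.06347266, -0.9979319 ]])}
{'fx': 411.2137793488921, 'fy': 411.2137793488921, 'cx': 277.0892462443767, 'cy': 215.9625361397125, 'k1': -0.017509563215707277, 'xyz': array([0.52864334, 1.14014344, 0.57146032]), 'rotation': array([[-0.99821745, -0.04295747,  0.04143162],
       [-0.05671707,  0.46671714, -0.88258614],
       [ 0.01857682, -0.88336276, -0.46832161]])}
0.1 [ 0.14395798 -0.53063219  0.40400804] [[ 9.65143160e-01  2.61722503e-01 -1.07483537e-04]
 [ 2.61722326e-01 -9.65141840e-01  1.62862317e-03]
 [ 3.22510474e-04 -1.59998536e-03 -9.99998668e-01]] 0.09315193086084743
```

View pics/t0.png

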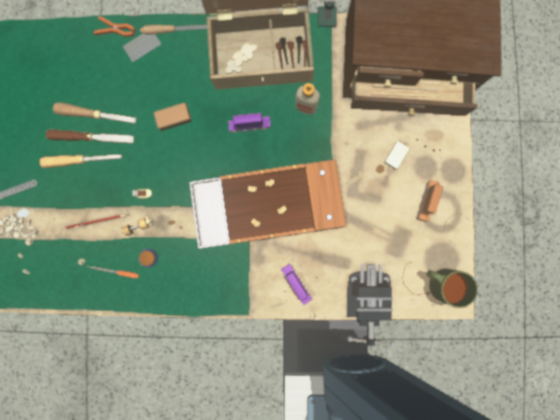

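View pics/s0.png

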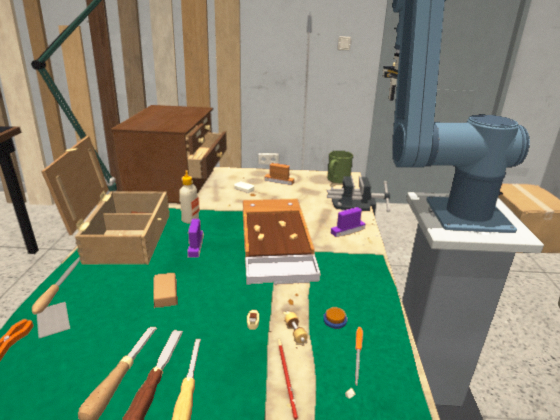

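Candidates for the scraper in the top view are purple (248,122), purple (296,284), and wooden (431,200), which is right of the board with the pale offcut at (398,155) behind it. By the description I choose (431,200), and I'll check it in a crop. The tray is the white part on the left (210,212) and the stop is on the right (328,196). The chips are near (252,189), (270,183), (282,210) and (256,223).

Run:
```python
import cv2
im=cv2.imread('pics/t0.png')[130:265,180:460]
a=cv2.resize(im[:, :],None,fx=2.85,fy=2.85,interpolation=cv2.INTER_CUBIC)
cv2.imwrite('pics/c0.png',a)
s=cv2.imread('pics/s0.png')
b=cv2.resize(s[150:215,240:340],None,fx=4,fy=4,interpolation=cv2.INTER_CUBIC)
t=cv2.imread('pics/t0.png')[170:230,400:465]
t=cv2.resize(t,None,fx=6,fy=6,interpolation=cv2.INTER_CUBIC)
import numpy as np
o=np.zeros((360,800,3),np.uint8); o[:,:390]=t; o[:260,395:795]=b
cv2.imwrite('pics/c1.png',o)
```

```text
(no output)
```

View pics/c0.png

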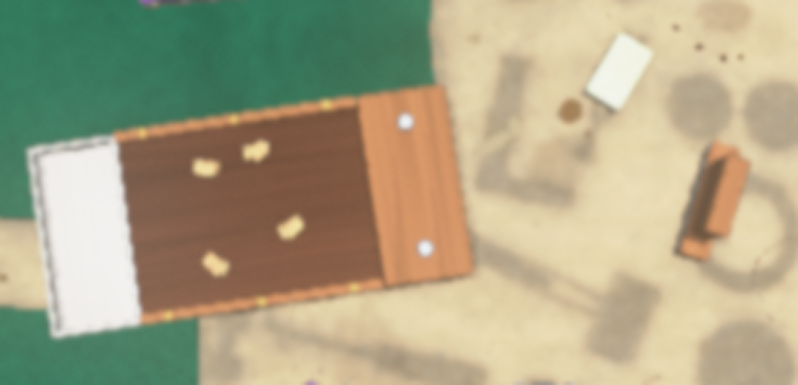

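View pics/c1.png

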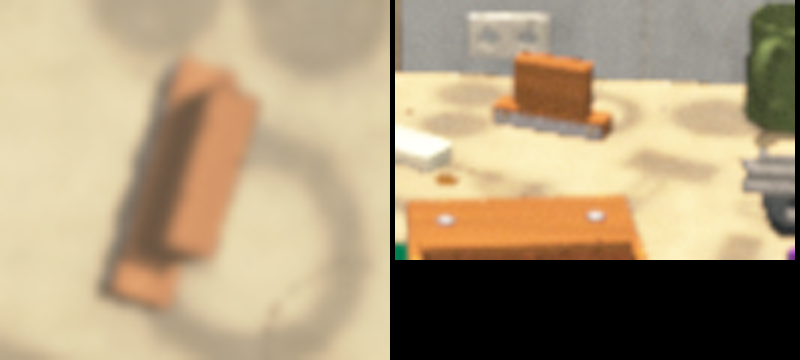

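The crop shows the wooden scraper: its foot with the steel strip and its grip top, centred near c1 crop (213,172).

Run:
```python
from h import *
np.set_printoptions(precision=4,suppress=True)
A=lambda l:np.array(l,float)/2.85+[180,130]-.3
B=lambda l:np.array(l,float)/6+[400,170]-.4
g=px2w('top',B([(211,88),(260,102),(210,255),(168,245)]),.064)[:,:2]
print('grip',g,g.mean(0)); d=(g[0]+g[1]-g[2]-g[3]); print(np.degrees(np.arctan2(d[1],d[0])),np.linalg.norm(d)/2,np.linalg.norm(g[0]-g[1]))
f=px2w('top',B([(185,55),(105,292),(167,305),(240,73)]),.018)[:,:2]; print('foot',f,f.mean(0))
s=px2w('top',A([(444,86),(474,272),(386,287),(360,98)]),.038)[:,:2]
t=px2w('top',A([(28,148),(55,337),(141,326),(116,137)]),.024)[:,:2]
print('stop',s,s.mean(0)); print('tray',t,t.mean(0))
c=(s.mean(0)+t.mean(0))/2; e=t.mean(0)-s.mean(0); L=np.linalg.norm(e); e/=L
print('board',c,L,'dir',e,np.degrees(np.arctan2(e[1],e[0])))
n=np.array([-e[1],e[0]])
ch=px2w('top',A([(206,168),(257,151),(290,227),(216,264)]),.036)[:,:2]
print('chips along/across',(ch-c)@e,(ch-c)@n, 'n',n)
print(px2w('top',A([(620,72)]),.016)[:,:2])
```

```text
grip [[ 0.623  -0.2009]
 [ 0.6175 -0.2207]
 [ 0.5561 -0.1993]
 [ 0.56   -0.1824]] [ 0.5892 -0.2008]
-17.796785175287134 0.06529161588039069 0.02058167503708086
foot [[ 0.6427 -0.2061]
 [ 0.5433 -0.1707]
 [ 0.538  -0.1968]
 [ 0.6353 -0.2294]] [ 0.5898 -0.2008]
stop [[0.6846 0.035 ]
 [0.5247 0.0096]
 [0.5114 0.0846]
 [0.6736 0.1073]] [0.5986 0.0591]
tray [[0.6309 0.3971]
 [0.4662 0.3699]
 [0.4765 0.2951]
 [0.6408 0.3196]] [0.5536 0.3454]
board [0.5761 0.2023] 0.2898050372206492 dir [-0.1553  0.9879] 98.93136969861193
chips along/across [ 0.0309 -0.0146 -0.033   0.0342] [-0.0418 -0.0497  0.0192  0.0411] n [-0.9879 -0.1553]
[[ 0.7026 -0.1233]]
```

```bash
cat >> h.py <<'E'
def go(x,y,z,yaw,o=None):  # yaw of tool x, deg
    o=o or env.get_obs(); R=np.array(o['eef_rot']); p=np.array(o['eef_pos'])
    cy=np.degrees(np.arctan2(R[1,0],R[0,0]))
    c,s=np.cos(np.radians(cy)),np.sin(np.radians(cy))
    T=np.array([[c,s,0],[s,-c,0],[0,0,-1]])
    d=(np.array([x,y,z])-p)@T; r=-(yaw-cy)/8
    print('t',round(o['clock'],2),'pos',p.round(4),'yaw',round(cy,2),'F',np.round(o['ft_force'],1),'w',round(o['grip_width'],4),'f',np.round(o['finger_force'],1),'-> shift',d.round(4),'roll',round(r,3))
E
python3 -c "
from h import *
go(.5895,-.2008,.32,-18.3)"
```

```text
t 0.1 pos [ 0.144  -0.5306  0.404 ] yaw 15.17 F [-0.2  0.7 -0.1] w 0.0932 f 0.0 -> shift [ 0.5163 -0.2017  0.084 ] roll 4.184
```

Emit:
{"api": "jog_arm", "payload": {
  "targets": "1 0.06 -0.023 0.01 0.5; 1 0.12 -0.047 0.02 1; 1 0.17 -0.067 0.03 1.5; 1 0.22 -0.086 0.04 2; 1 0.27 -0.106 0.05 2.6; 1 0.32 -0.126 0.055 3.1; 1 0.37 -0.145 0.06 3.6; 1 0.42 -0.165 0.07 4.18"
}}

```text
clock: 1.1
eef_pos: [0.5075, -0.2605, 0.3346]
eef_rot: [[0.949, -0.316, 0.0], [-0.316, -0.949, -0.0], [0.0, 0.0, -1.0]]
ft_force: [0.9, -0.0, 0.6]
grip_width: 0.0929
finger_force: 0.0
```

```bash
python3 -c "
from h import *
go(.5895,-.2008,.30,-18.3)"
```

```text
t 1.1 pos [ 0.5075 -0.2605  0.3346] yaw -18.41 F [ 0.9 -0.   0.6] w 0.0929 f 0.0 -> shift [ 0.059  -0.0825  0.0346] roll -0.014
```

Emit:
{"api": "jog_arm", "payload": {
  "targets": "1 0.03 -0.041 0.017 0; 1 0.058 -0.082 0.03 0; 1 0.058 -0.082 0.035 0; 1 0.058 -0.082 0.035 0; 1 0.058 -0.082 0.035 0; 1 0.058 -0.082 0.035 0; 1 0.058 -0.082 0.035 0; 1 0.058 -0.082 0.035 0"
}}

```text
clock: 2.1
eef_pos: [0.5867, -0.2023, 0.3001]
eef_rot: [[0.949, -0.314, 0.0], [-0.314, -0.949, -0.0], [0.0, 0.0, -1.0]]
ft_force: [-0.4, 0.8, 0.8]
grip_width: 0.0933
finger_force: 0.0
```

```bash
python3 -c "
from h import *
go(.5895,-.2008,.211,-18.3)
a=snap('top','x.png')[140:260,370:490]; b=snap('side','y.png')[100:220,220:340]
cv2.imwrite('pics/c2.png',cv2.resize(np.hstack([a,b])[:,:,::-1],None,fx=3.3,fy=3.3,interpolation=cv2.INTER_CUBIC))"
```

```text
t 2.1 pos [ 0.5867 -0.2023  0.3001] yaw -18.3 F [-0.4  0.8  0.8] w 0.0933 f 0.0 -> shift [ 0.0022 -0.0023  0.0891] roll -0.001
```

View pics/c2.png

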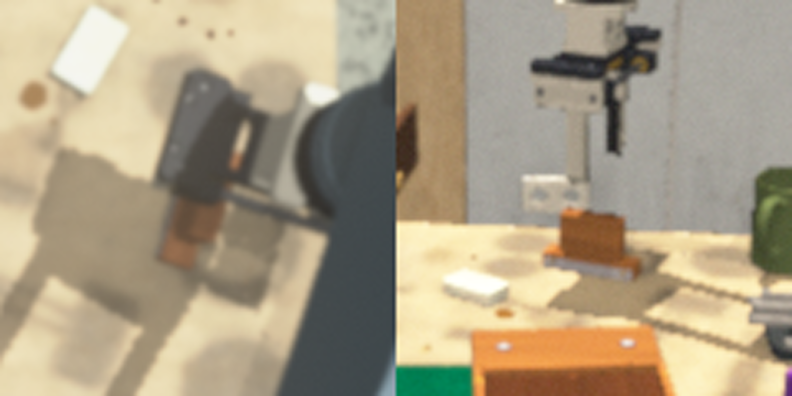

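The open fingers are above the wooden scraper: grip top at crop (195,215) in the top view and (592,235) in the side view, with the near finger in line with it. I'll descend.

Emit:
{"api": "jog_arm", "payload": {
  "targets": "1 0.002 -0.002 0.03 0; 1 0.002 -0.002 0.06 0; 1 0.002 -0.002 0.08 0; 1 0.002 -0.002 0.088 0; 1 0.002 -0.002 0.088 0; -1 0.002 -0.002 0.088 0; -1 0.002 -0.002 0.088 0; -1 0.002 -0.002 0.088 0"
}}

```text
clock: 3.2
eef_pos: [0.5896, -0.2008, 0.2124]
eef_rot: [[0.95, -0.313, 0.001], [-0.313, -0.95, -0.0], [0.001, 0.0, -1.0]]
ft_force: [-0.1, -0.1, 0.0]
grip_width: 0.0675
finger_force: 0.0
```

Emit:
{"api": "jog_arm", "payload": {
  "targets": "-1 0 0 0 0; -1 0 0 0 0; -1 0 0 0 0; -1 0 0 0 0; -1 0 0 -0.01 0; -1 0 0 -0.03 0; -1 0 0 -0.05 0; -1 0 0 -0.05 0"
}}

```text
clock: 4.2
eef_pos: [0.59, -0.201, 0.2637]
eef_rot: [[0.95, -0.313, 0.003], [-0.313, -0.95, -0.002], [0.004, 0.001, -1.0]]
ft_force: [0.5, -1.0, -1.8]
grip_width: 0.0216
finger_force: 30.0
```

```bash
python3 -c "
from h import *
go(.5895,-.2008,.33,8.9)
a=snap('top','x.png')[140:260,370:490]; b=snap('side','y.png')[100:220,220:340]
cv2.imwrite('pics/c3.png',cv2.resize(np.hstack([a,b])[:,:,::-1],None,fx=3.3,fy=3.3,interpolation=cv2.INTER_CUBIC))"
```

```text
t 4.2 pos [ 0.59   -0.201   0.2637] yaw -18.26 F [ 0.5 -1.  -1.8] w 0.0216 f 30.0 -> shift [-0.0006  0.     -0.0663] roll -3.395
```

View pics/c3.png

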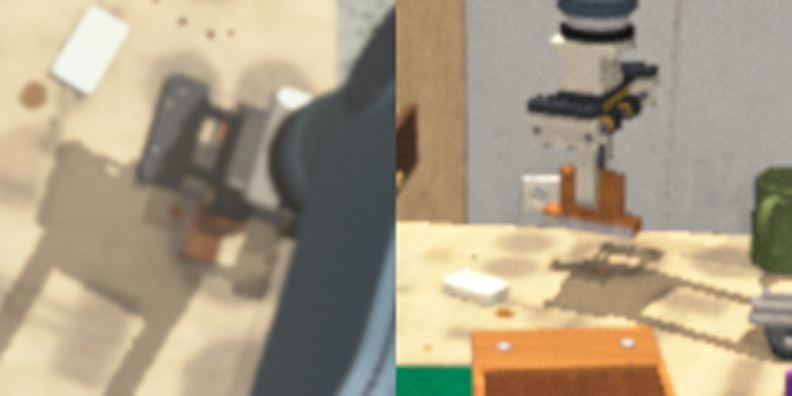

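The scraper is held and lifted level: underside at about crop (595,225) in the side view, its shadow below it.

```bash
cat >> h.py <<'E'
C=np.array([.5761,.2023]); E_=np.array([-.1553,.9879]); N_=np.array([-.9879,-.1553])
def bd(al,ac,h,yaw=8.93): # scraper centre along/across, underside height
    x,y=C+al*E_+ac*N_; go(x,y,h+.212,yaw)
E
python3 -c "
from h import *
bd(-.078,-.018,.09)"
```

```text
t 4.3 pos [ 0.5893 -0.2006  0.2615] yaw -18.27 F [-1.1  0.2 -1.7] w 0.0218 f 30.0 -> shift [-0.0871 -0.3173 -0.0405] roll -3.4
```

Emit:
{"api": "jog_arm", "payload": {
  "targets": "-1 0 -0.01 -0.03 -0.4; -1 -0.01 -0.05 -0.04 -0.9; -1 -0.02 -0.1 -0.04 -1.4; -1 -0.04 -0.15 -0.04 -1.9; -1 -0.05 -0.2 -0.04 -2.5; -1 -0.07 -0.25 -0.04 -3; -1 -0.08 -0.29 -0.04 -3.4; -1 -0.087 -0.317 -0.04 -3.4"
}}

```text
clock: 5.3
eef_pos: [0.6055, 0.1298, 0.3003]
eef_rot: [[0.988, 0.157, -0.002], [0.157, -0.988, 0.0], [-0.002, -0.001, -1.0]]
ft_force: [-0.2, 0.0, -2.4]
grip_width: 0.022
finger_force: 30.0
```

Emit:
{"api": "jog_arm", "payload": {
  "targets": "-1 0 0 0 0; -1 0 0 0 0; -1 0 0 0 0; -1 0 0 0 0; -1 0 0 0 0; -1 0 0 0 0; -1 0 0 0 0; -1 0 0 0 0"
}}

```text
clock: 6.3
eef_pos: [0.6062, 0.1276, 0.3018]
eef_rot: [[0.988, 0.155, 0.0], [0.155, -0.988, 0.0], [0.0, 0.0, -1.0]]
ft_force: [-0.3, 0.3, -2.3]
grip_width: 0.0217
finger_force: 30.0
```

```bash
python3 -c "
from h import *
bd(-.078,-.018,.0315)
a=snap('top','x.png')[140:260,180:360]; b=snap('side','y.png')[160:290,220:340]
a=cv2.resize(a,(585,390),interpolation=cv2.INTER_CUBIC);b=cv2.resize(b,(214,390))
cv2.imwrite('pics/c4.png',cv2.cvtColor(np.hstack([a,cv2.resize(b,(214,390))]),4))"
```

```text
t 6.3 pos [0.6062 0.1276 0.3018] yaw 8.94 F [-0.3  0.3 -2.3] w 0.0217 f 30.0 -> shift [-0.0001 -0.0004  0.0583] roll 0.001
```

View pics/c4.png

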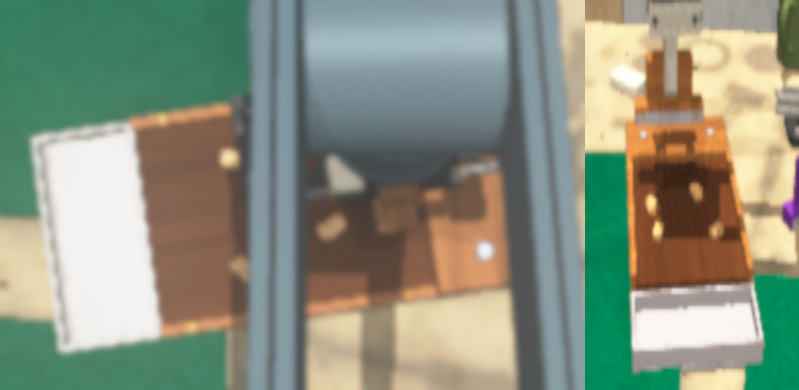

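The scraper hovers over the stop end of the board, behind all the chips (side crop, scraper foot at (670,117), chips between (650,200) and (715,230)). Lowering now.

Emit:
{"api": "jog_arm", "payload": {
  "targets": "-1 0 0 0.02 0; -1 0 0 0.04 0; -1 0 0 0.05 0; -1 0 0 0.055 0; -1 0 0 0.058 0; -1 0 0 0.058 0; -1 0 0 0.058 0; -1 0 0 0.058 0"
}}

```text
clock: 7.4
eef_pos: [0.6062, 0.1277, 0.2456]
eef_rot: [[0.988, 0.155, 0.001], [0.155, -0.988, -0.0], [0.001, 0.0, -1.0]]
ft_force: [-3.1, -0.3, 5.3]
grip_width: 0.0221
finger_force: 30.0
```

Emit:
{"api": "jog_arm", "payload": {
  "targets": "-1 0 -0.008 0 0; -1 0 -0.018 0 0; -1 0 -0.028 0 0; -1 0 -0.038 0 0; -1 0 -0.048 0 0; -1 0 -0.058 0 0; -1 0 -0.068 0 0; -1 0 -0.078 0 0"
}}

```text
clock: 8.4
eef_pos: [0.5951, 0.2047, 0.2457]
eef_rot: [[0.988, 0.156, 0.004], [0.156, -0.988, -0.001], [0.004, 0.002, -1.0]]
ft_force: [0.8, -4.5, 6.7]
grip_width: 0.022
finger_force: 30.0
```

```bash
python3 -c "
from h import *
bd(.115,-.018,.0315)
a=snap('top','x.png')[140:260,180:360]; b=snap('side','y.png')[160:290,220:340]
a=cv2.resize(a,(410,273),interpolation=cv2.INTER_CUBIC);b=cv2.resize(b,(390,420),interpolation=cv2.INTER_CUBIC)
o=np.zeros((420,800,3),np.uint8);o[:273,:410]=a;o[:,410:]=b
cv2.imwrite('pics/c5.png',cv2.cvtColor(o,4))"
```

```text
t 8.4 pos [0.5951 0.2047 0.2457] yaw 8.97 F [ 0.8 -4.5  6.7] w 0.022 f 30.0 -> shift [-0.0011 -0.1156  0.0022] roll 0.005
```

View pics/c5.png

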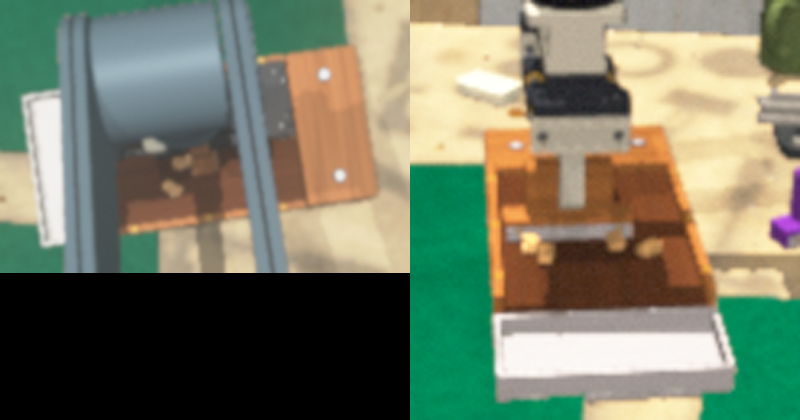

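The scraper edge sits flat on the board and pushes three chips (side crop (528,242), (545,250), (617,242)). Chip 4 at (650,248) lies just outside the edge. I'll continue the stroke, then make a second one for chip 4.

Emit:
{"api": "jog_arm", "payload": {
  "targets": "-1 0 -0.01 -0.001 0; -1 0 -0.02 -0.001 0; -1 0 -0.03 -0.001 0; -1 0 -0.04 -0.001 0; -1 0 -0.05 -0.001 0; -1 0 -0.06 -0.001 0; -1 0 -0.07 -0.001 0; -1 0 -0.08 -0.001 0"
}}

```text
clock: 9.5
eef_pos: [0.5818, 0.2843, 0.2456]
eef_rot: [[0.988, 0.156, 0.001], [0.156, -0.988, -0.001], [0.001, 0.001, -1.0]]
ft_force: [-0.2, -5.1, 5.7]
grip_width: 0.0219
finger_force: 30.0
```

Emit:
{"api": "jog_arm", "payload": {
  "targets": "-1 0 -0.01 -0.001 0; -1 0 -0.02 -0.001 0; -1 0 -0.03 -0.001 0; -1 0 -0.037 -0.001 0; -1 0 -0.037 -0.001 0; -1 0 -0.037 -0.001 0; -1 0 -0.037 -0.001 0; -1 0 -0.037 -0.001 0"
}}

```text
clock: 10.5
eef_pos: [0.576, 0.32, 0.2457]
eef_rot: [[0.988, 0.155, -0.0], [0.155, -0.988, 0.0], [-0.0, -0.0, -1.0]]
ft_force: [-0.2, 1.3, 0.7]
grip_width: 0.0219
finger_force: 30.0
```

```bash
python3 -c "
from h import *
bd(.05,.02,.0315)
a=snap('top','x.png')[140:260,180:360]; b=snap('side','y.png')[160:290,220:340]
a=cv2.resize(a,(410,273),interpolation=cv2.INTER_CUBIC);b=cv2.resize(b,(390,420),interpolation=cv2.INTER_CUBIC)
o=np.zeros((420,800,3),np.uint8);o[:273,:410]=a;o[:,410:]=b
cv2.imwrite('pics/c6.png',cv2.cvtColor(o,4))"
```

```text
t 10.5 pos [0.576  0.32   0.2457] yaw 8.91 F [-0.2  1.3  0.7] w 0.0219 f 30.0 -> shift [-0.0381  0.0663  0.0022] roll -0.003
```

View pics/c6.png

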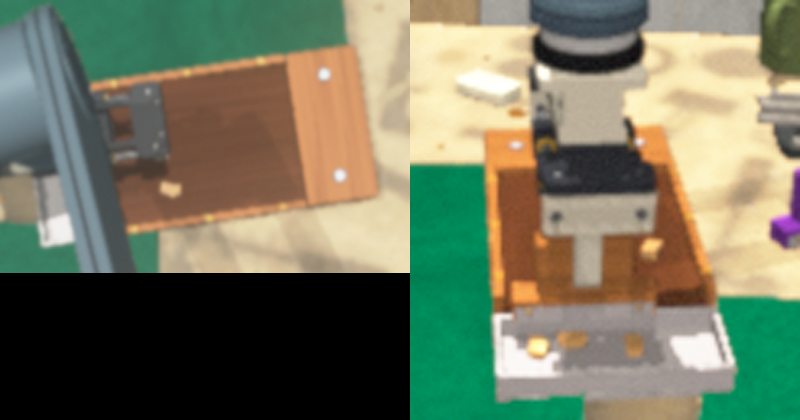

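Three chips are in the tray (side crop (537,346), (572,340), (633,346)). Chip 4 is untouched on the board at (652,247). I'll lift, step back and across, and do the second stroke.

Emit:
{"api": "jog_arm", "payload": {
  "targets": "-1 0 0.005 -0.02 0; -1 0 0.01 -0.04 0; -1 -0.01 0.04 -0.04 0; -1 -0.02 0.08 -0.04 0; -1 -0.03 0.11 -0.04 0; -1 -0.036 0.128 -0.04 0; -1 -0.036 0.128 -0.04 0; -1 -0.036 0.128 -0.04 0"
}}

```text
clock: 11.6
eef_pos: [0.5605, 0.1888, 0.2861]
eef_rot: [[0.988, 0.155, 0.001], [0.155, -0.988, 0.001], [0.001, -0.0, -1.0]]
ft_force: [-0.4, 0.7, -1.6]
grip_width: 0.022
finger_force: 30.0
```

Emit:
{"api": "jog_arm", "payload": {
  "targets": "-1 0 0 0.015 0; -1 0 0 0.03 0; -1 0 0 0.036 0; -1 0 0 0.0395 0; -1 0 0 0.0395 0; -1 0 0 0.0395 0; -1 0 0 0.0395 0; -1 0 0 0.0395 0"
}}

```text
clock: 12.6
eef_pos: [0.5603, 0.1881, 0.2464]
eef_rot: [[0.988, 0.155, 0.0], [0.155, -0.988, 0.0], [0.0, 0.0, -1.0]]
ft_force: [-1.0, 0.1, -2.1]
grip_width: 0.0219
finger_force: 30.0
```

```bash
python3 -c "
from h import *
bd(.118,.018,.0315)"
```

```text
t 12.6 pos [0.5603 0.1881 0.2464] yaw 8.93 F [-1.   0.1 -2.1] w 0.0219 f 30.0 -> shift [-0.0002 -0.1295  0.0029] roll -0.0
```

Emit:
{"api": "jog_arm", "payload": {
  "targets": "-1 0 -0.01 0 0; -1 0 -0.02 0 0; -1 0 -0.03 0 0; -1 0 -0.04 0 0; -1 0 -0.05 0 0; -1 0 -0.06 0 0; -1 0 -0.07 0 0; -1 0 -0.08 0 0"
}}

```text
clock: 13.6
eef_pos: [0.5477, 0.2679, 0.2462]
eef_rot: [[0.988, 0.155, -0.0], [0.155, -0.988, -0.0], [-0.0, 0.0, -1.0]]
ft_force: [-0.2, -0.0, -1.1]
grip_width: 0.0221
finger_force: 30.0
```

Emit:
{"api": "jog_arm", "payload": {
  "targets": "-1 0 -0.01 0 0; -1 0 -0.02 0 0; -1 0 -0.03 0 0; -1 0 -0.04 0 0; -1 0 -0.05 0 0; -1 0 -0.05 0 0; -1 0 -0.05 0 0; -1 0 -0.05 0 0"
}}

```text
clock: 14.6
eef_pos: [0.5402, 0.3163, 0.2463]
eef_rot: [[0.988, 0.155, -0.0], [0.155, -0.988, -0.0], [-0.0, 0.0, -1.0]]
ft_force: [0.9, -0.5, -1.4]
grip_width: 0.0218
finger_force: 30.0
```

```bash
python3 -c "
from h import *
go(.59,-.2,.32,-18.3)
a=snap('top','x.png')[140:260,180:360]; b=snap('side','y.png')[160:290,220:340]
a=cv2.resize(a,(410,273),interpolation=cv2.INTER_CUBIC);b=cv2.resize(b,(390,420),interpolation=cv2.INTER_CUBIC)
o=np.zeros((420,800,3),np.uint8);o[:273,:410]=a;o[:,410:]=b
cv2.imwrite('pics/c7.png',cv2.cvtColor(o,4))"
```

```text
t 14.6 pos [0.5402 0.3163 0.2463] yaw 8.91 F [ 0.9 -0.5 -1.4] w 0.0218 f 30.0 -> shift [-0.0307  0.5178 -0.0737] roll 3.401
```

View pics/c7.png

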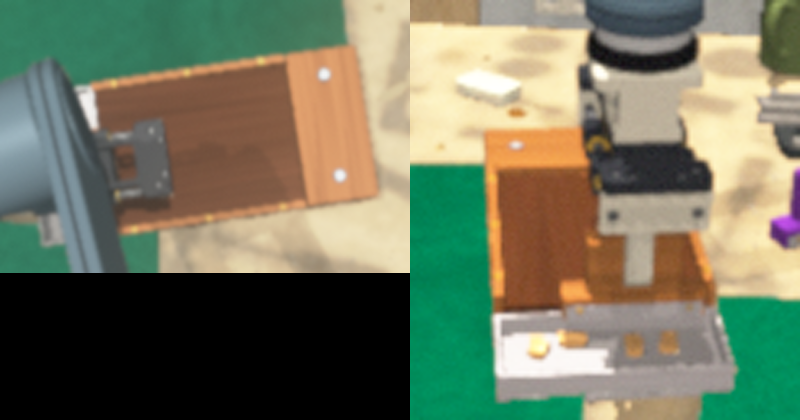

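All four chips lie in the tray (side crop (538,346), (573,339), (633,346), (669,343)) and the board is clear. I'm returning the scraper.

Emit:
{"api": "jog_arm", "payload": {
  "targets": "-1 0 0.005 -0.03 0; -1 0 0.02 -0.06 0; -1 0 0.06 -0.074 -0; -1 -0.003 0.11 -0.074 0.3; -1 -0.006 0.16 -0.074 0.6; -1 -0.009 0.21 -0.074 1; -1 -0.012 0.26 -0.074 1.5; -1 -0.016 0.31 -0.074 2"
}}

```text
clock: 15.7
eef_pos: [0.5723, 0.006, 0.3205]
eef_rot: [[0.992, -0.126, 0.001], [-0.126, -0.992, -0.0], [0.001, -0.0, -1.0]]
ft_force: [0.3, 0.4, -1.4]
grip_width: 0.0211
finger_force: 30.0
```

```bash
python3 -c "
from h import *
go(.59,-.2,.28,-18.3)"
```

```text
t 15.7 pos [0.5723 0.006  0.3205] yaw -7.22 F [ 0.3  0.4 -1.4] w 0.0211 f 30.0 -> shift [0.0435 0.2022 0.0405] roll 1.385
```

Emit:
{"api": "jog_arm", "payload": {
  "targets": "-1 0.01 0.05 0 0.4; -1 0.02 0.1 0 0.8; -1 0.03 0.15 0 1.2; -1 0.043 0.2 0.01 1.38; -1 0.043 0.202 0.03 1.38; -1 0.043 0.202 0.04 1.38; -1 0.043 0.202 0.04 1.38; -1 0.043 0.202 0.04 1.38"
}}

```text
clock: 16.7
eef_pos: [0.5905, -0.1972, 0.281]
eef_rot: [[0.951, -0.31, 0.001], [-0.31, -0.951, -0.0], [0.001, 0.0, -1.0]]
ft_force: [0.3, 0.8, -2.3]
grip_width: 0.0216
finger_force: 30.0
```

```bash
python3 -c "
from h import *
go(.59,-.2,.2155,-18.3)
im=eyes.camera('top'); cv2.imwrite('pics/t9.png',cv2.cvtColor(im,4))
# side view chips: warm bright blobs within the tray
s=eyes.camera('side'); cv2.imwrite('pics/s9.png',cv2.cvtColor(s,4))
for n,I,box in(('side',s,(250,325,245,285)),('top',im,(190,235,170,255))):
  x0,x1,y0,y1=box; r=I[y0:y1,x0:x1].astype(int); m=((r[...,0]-r[...,2]>55)&(r[...,0]>140)).astype(np.uint8)
  k,l,st,c=cv2.connectedComponentsWithStats(m)
  for i in range(1,k):
    if st[i,4]>4:
      q=c[i]+[x0,y0]; w=px2w(n,[q],.012)[0,:2]-(C+.145*E_); print(n,q.round(1),st[i,4],'trayx,y',(w@E_).round(4),(w@N_).round(4))
"
```

```text
t 16.7 pos [ 0.5905 -0.1972  0.281 ] yaw -18.04 F [ 0.3  0.8 -2.3] w 0.0216 f 30.0 -> shift [0.0004 0.0029 0.0655] roll 0.032
side [281.5 248.5] 25 trayx,y -0.085 0.0098
side [289.5 246.5] 6 trayx,y -0.0929 0.0312
side [298.9 248.5] 8 trayx,y -0.0818 0.0538
side [313.2 247.8] 142 trayx,y -0.0825 0.0907
side [291.  250.6] 7 trayx,y -0.0736 0.0326
side [269.2 264.4] 43 trayx,y -0.0172 -0.0269
side [299.  265.4] 31 trayx,y -0.0081 0.0432
side [258.8 266.8] 39 trayx,y -0.009 -0.0521
side [288.4 266.1] 32 trayx,y -0.0067 0.0178
side [295.8 283.7] 48 trayx,y 0.0617 0.0259
top [227.5 177. ] 67 trayx,y -0.0553 -0.0833
top [212.9 191.7] 7 trayx,y -0.0136 -0.052
top [216.4 202.1] 7 trayx,y -0.019 -0.0246
top [230.5 211.1] 46 trayx,y -0.051 0.0031
top [215.9 219.2] 9 trayx,y -0.0117 0.0177
top [231.8 229.8] 136 trayx,y -0.0475 0.0496
```

Both views put all four chips inside the tray. I'm lowering the scraper onto the bench.

Emit:
{"api": "jog_arm", "payload": {
  "targets": "-1 0 0.002 0.02 0; -1 0 0.002 0.04 0; -1 0 0.002 0.055 0; -1 0 0.002 0.06 0; -1 0 0.002 0.063 0; -1 0 0.002 0.065 0; -1 0 0.002 0.066 0; -1 0 0.002 0.066 0"
}}

```text
clock: 17.8
eef_pos: [0.5899, -0.1999, 0.2156]
eef_rot: [[0.95, -0.311, 0.002], [-0.311, -0.951, -0.001], [0.002, 0.0, -1.0]]
ft_force: [-1.0, 0.2, 5.8]
grip_width: 0.0219
finger_force: 30.0
```

It touches the bench with a light +6 N. Releasing and going up.

Emit:
{"api": "jog_arm", "payload": {
  "targets": "1 0 0 0 0; 1 0 0 0 0; 1 0 0 0 0; 1 0 0 0 0; 1 0 0 0 0; 1 0 0 0 0; 1 0 0 0 0; 1 0 0 0 0"
}}

```text
clock: 18.8
eef_pos: [0.5896, -0.1998, 0.2142]
eef_rot: [[0.95, -0.311, 0.0], [-0.311, -0.95, 0.0], [0.0, -0.0, -1.0]]
ft_force: [-0.0, -0.5, 0.4]
grip_width: 0.0924
finger_force: 0.0
```

Emit:
{"api": "jog_arm", "payload": {
  "targets": "1 0 0 -0.02 0; 1 0 0 -0.05 0; 1 0 0 -0.09 0; 1 0 0 -0.13 0; 1 0 0 -0.15 0; 1 0 0 -0.15 0; 1 0 0 -0.15 0; 1 0 0 -0.15 0"
}}

```text
clock: 19.8
eef_pos: [0.5893, -0.1996, 0.3626]
eef_rot: [[0.95, -0.311, -0.003], [-0.311, -0.95, 0.001], [-0.003, -0.001, -1.0]]
ft_force: [-0.8, -0.5, -0.1]
grip_width: 0.0929
finger_force: 0.0
```

```bash
python3 -c "
from h import *
go(.59,-.2,.36,-18.3)
I=eyes.camera('side'); a=cv2.imread('pics/s0.png')[:,:,::-1]
for J in(a,I):
  r=J[155:195,255:305].astype(int); m=((r[...,0]-r[...,2]>60)&(r[...,0]<215)).astype(np.uint8)
  k,l,st,c=cv2.connectedComponentsWithStats(m); i=1+st[1:,4].argmax(); print(st[i],c[i])
"
```

```text
t 19.8 pos [ 0.5893 -0.1996  0.3626] yaw -18.11 F [-0.8 -0.5 -0.1] w 0.0929 f 0.0 -> shift [0.0008 0.0001 0.0026] roll 0.024
[  9   8  32  22 307] [24.66449511 18.01954397]
[  9   8  33  21 348] [24.95114943 17.33908046]
```

The scraper stands upright in its old place: its blob in the side view has nearly the same position and size as at the start.

```bash
python3 -c "
from rig import env
print(env.hand_in())"
```

```text
the job is handed in; nothing more can be done
None
```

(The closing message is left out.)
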